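# Shut and pin the shavings bin

### The arm

A 7-joint arm with a two-finger parallel gripper is mounted at the origin on the work surface. World frame = base frame: x ahead of the robot, y to its left, z up, the work surface at z = 0. Lengths are in m, angles in degrees, forces in N, time in s.
With the tool pointing down it reaches from about 0.425 to 0.95 m from the base axis. Payload 16.7 kg.
Tool frame: the origin (TCP) lies at the very end of the fingers, on their centre line; the grasp point (between the pads) lies 19 mm behind it; z points along the fingers, y is the line along which they close (so a half turn about z gives the same grasp; the last joint's range is limited). The gripper opens to 94 mm and grips with 3 to 60 N. Pads are 16 mm wide; open, the fingers measure 119 mm over their backs; the gripper's body (75 mm by 177 mm) begins 78 mm behind the grasp point.
Start: joints at [57.324, 24.414, 4.234, 92.017, -1.954, 63.644, -3.845], TCP at [0.276, -0.616, 0.205] pointing down, gripper open.
Joint ranges: [-163.25, 163.25], [-28.42, 122.38], [-70.27, 78.77], [12.13, 141.07], [-58.53, 238.53], [9.26, 117.41], [-156.51, 156.51]. Speed limits (degrees/s): [108.29, 108.29, 136.94, 136.94, 172.46, 172.46, 172.46].

### API

Orientations are given as a 3x3 rotation matrix whose columns are the frame's x, y, z axes.
In Python, from plant import r, observe, imaging, job, models gives the robot as it stands. Calls block until the motion is done:
- r.move_to(position, orientation): joint-space move of the TCP to a pose.
- r.servo_line(position, frame=None, vel=0.15, threshold=None): straight line of the TCP; frame=None keeps the orientation; vel is the mean speed in m/s. With threshold (N) it stops when the force on the tool has changed by that much, and returns True; else False.
- r.set_joints(angles): joint-space move.
- r.ungrasp() and r.gripper_close(): open the fingers fully, or close them until they stop; the grip force is fixed at half the most.
- r.wait(seconds).
- r.ik(position, orientation): joint angles nearest the present ones, or None.
- observe(): the state.
- imaging.grab_frame(name): name is "scene" or "side" or "wrist"; returns the picture (384x512x3 uint8, blue, green, red); there is no depth.
- imaging.camera_params(name): a dict with "intrinsics" (3x3 intrinsics, pixels), "k1" (the pictures are not rectified: a ray, as slopes to the right and down, at radius r is drawn at 1 + k1 r^2 times it, then the intrinsics apply), "position" and "orientation" of the camera in the world. Camera axes: x right, y down, z forward; pixel columns grow to the right and rows downward; lengths in m; the calibration is good to about 2 mm. A picture is of the moment at which its call begins: read the wrist's pose just before it. camera_params takes no time and is no camera call; for the wrist camera it gives the pose at the moment of the call.
A pose or a line that the arm cannot do raises r.IKError and nothing moves.
- job.close_job(): hands the job in; it is judged then, once.
Trained networks look in the newest picture that a camera, given by its name, has taken for a name from the list of things; names that differ only in an ending like _2 or _b are one class to them, and where a whole thing is asked for, a point or a joint stands for the part that bears it (a point fixed in the world has none). Each returns a list of dicts, best first, with "conf" (0 to 1); they miss things now and then, are a little off and sometimes report something else, mostly with a low value. They report only what shows in the picture. A call takes as long as a camera call.
- models.regions_of(name, camera): "region" (384x512 bool, what is visible of it) and "bbox" ([left, top, width, height] in pixels, round what is visible of it).
The state is a dict: "t": time; "joint_pos": joint angles; "joint_velocities": joint speeds; "joint_efforts": joint torques, N m; "tool_pos": TCP position; "eef_rot": TCP orientation; "force": force on the tool from outside, world axes, zero at the start; "torque": the same for the moment, N m; "width": opening from 0.0 (shut) to 1.0 (fully open); "gripper_force": force on a finger pad.
Only numpy, scipy, OpenCV 4.12 (cv2) and the standard library are available. Lean on these libraries where they do the work, as an engineer would, in place of code of your own. Each camera call takes 0.05 s, during which the arm holds its last target. There are 200 camera calls.

### The job

Close up the tin shavings bin: ease its leaning lid gently forward past upright and let go, so that it drops shut by its own weight, untouched on the way down. Then press the brass knob on the lid down until its pin bottoms, and hold it there firmly for about a second without straining the bin. Let go, and leave the other things on the bench where they are.

Things in the scene. Friction and masses are not known exactly. Their poses are not given: they have to be found in the camera images.
- stand: steel stand of the bin, fixed; origin on the bench under the bin's middle; +x level, from the bin's front to its hinge side, +z up. Base 150 x 212 x 6 mm; cheeks 75 mm high at y = +-96 mm. The open tin bin (130 in x, 160 in y, rim 105 mm up) rocks on two sprung pins 30 mm behind the origin, 60 mm up: it gives about 0.2 mm per newton pressed on the knob and springs back
- hinge (a point): middle of the lid's hinge line (along the stand's y), on the bin's rear rim 65 mm behind the stand's origin, 105 mm above the bench
- lid (a joint): lid angle, rad: 0 shut, 1.57 upright, 2.05 leaning back on its stop (the start). 0.2 to 0.45 kg, damped: left alone below 1.4 it falls shut in 1 to 3 s. Push its outer face (with the knob; it faces the stand's +x while open) towards the stand's -x: 1 to 3 N do it. Keep under 2 rad/s and off the lid between 1.0 and 0.15. Lid and knob bend if loaded above 20 N
- lid_edge (a point): middle of the lid's free edge, on its outer face. The lid is a flat tin plate 136 mm from hinge line to free edge, 168 mm wide along the hinge, 6 mm thick; its outer face is 6 mm above the hinge line when shut. There is a clear 70 mm of plain face on either side of the knob
- lid_face (a point): point on the lid's outer face where the pin passes through, 100 mm from the hinge line, mid-width; +z out of the outer face (up when shut)
- pin_top (a point): centre of the flat top of the brass knob, 24 mm across, 9 high, on an 8 mm pin square through the lid; axes as lid_face. Starts 16 to 48 mm proud of the lid. Slides stiffly (4 N), stays where left. Bottoms 6 to 22 mm further in, 10 to 26 mm proud; where differs each time and is only felt, as force rising above 4 N. Then hold it with 12 N or so (at least 8)
- inro: bystander: black lacquered box standing upright, 36 x 60 x 89 mm; origin under its middle
- stylus: bystander: bamboo stylus lying flat, 170 mm long, 9 mm thick; origin under its middle, x along it
- owl: bystander: roughed-out hornbeam owl, 50 mm wide, 66 mm tall; origin under its middle
- calipers: bystander: brass sliding calipers lying flat, 140 x 55 x 9 mm; origin under the middle of the beam
- bowl: bystander: small bronze bowl, 84 mm across, 40 mm high; origin under its middle
- whetstone: bystander: grey whetstone 150 x 50 x 25 mm; origin under its middle

How it is judged:
By the outcome, as a careful person would: the job done as asked, in the order asked, and still so for the second after the job is handed in, with the robot touching nothing.
It also fails if it takes over 67 s, if anything falls off the work surface, if the arm or the gripper's body presses on something with over 40 N, if the wrist force passes 120 N, or if a joint passes its speed limit or range.

## Working session

There is one attempt and no reset: what is moved stays moved. The work goes in short steps, each a Python script; the robot and the scene stay as the last script left them, time stands still between calls to the robot, and variables do not carry over. Pictures are saved under pics/ and viewed, at most 10 in all, crops included, and the job is handed in when it is done.

```bash
ls; mkdir -p pics
python3 - <<'E'
from plant import r, observe, imaging, job, models
import cv2,numpy as np
o=observe();print(o['t'],o['tool_pos'],o['force'])
ims=[]
for c in("scene","side"):
    im=imaging.grab_frame(c);ims.append(im);cv2.imwrite(f'pics/{c}0.png',im)
    p=imaging.camera_params(c);print(c,p)
    for n in("stand","lid","pin_top","inro","owl","bowl","whetstone","calipers","stylus"):
        print(n,[(round(d['conf'],2),d['bbox']) for d in models.regions_of(n,c)][:2])
E
```

```text
pics
0.0 [ 0.27553822 -0.61571284  0.20478592] [-0.26516451 -0.33975812 -0.72949746]
scene {'intrinsics': array([[487.29948252,   0.        , 246.85771405],
       [  0.        , 487.29948252, 188.432179  ],
       [  0.        ,   0.        ,   1.        ]]), 'k1': 0.02390306400004027, 'position': array([1.14220096, 0.44327916, 0.85311691]), 'orientation': array([[-5.68187210e-01,  6.01168778e-01, -5.61924724e-01],
       [ 8.22899321e-01,  4.15058206e-01, -3.88024989e-01],
       [-3.70404082e-05, -6.82878310e-01, -7.30532143e-01]])}
stand [(0.6, [168.7, 143.4, 127.9, 99.5])]
lid [(0.94, [170.7, 148.3, 88.5, 57.1])]
pin_top [(0.46, [198.3, 154.1, 25.4, 34.3])]
inro [(0.89, [298.2, 206.1, 37.2, 38.3])]
owl [(0.58, [135.6, 171.2, 26.8, 27.1])]
bowl [(0.92, [163.6, 147.8, 31.0, 29.2]), (0.72, [168.6, 148.9, 93.1, 57.3])]
whetstone [(0.91, [151.5, 197.1, 59.8, 56.3])]
calipers [(0.95, [209.4, 231.0, 54.6, 54.4])]
stylus [(0.62, [273.7, 255.4, 68.2, 33.1])]
side {'intrinsics': array([[434.10449707,   0.        , 255.84399607],
       [  0.        , 434.10449707, 196.74421559],
       [  0.        ,   0.        ,   1.        ]]), 'k1': -0.09834749450432849, 'position': array([0.50979608, 0.62827427, 0.77209756]), 'orientation': array([[-0.99391875, -0.0717142 ,  0.08356193],
       [-0.10889047,  0.75299543, -0.64895358],
       [-0.01638256, -0.65410623, -0.75622527]])}
stand [(0.68, [214.1, 109.0, 106.7, 145.6])]
lid [(0.86, [213.0, 109.6, 45.2, 101.5])]
pin_top [(0.67, [213.5, 140.1, 32.4, 14.7])]
inro [(0.56, [268.7, 251.6, 23.6, 43.7])]
owl [(0.7, [245.5, 132.4, 16.5, 19.0])]
bowl [(0.86, [272.7, 134.3, 27.7, 21.7])]
whetstone []
calipers [(0.83, [191.5, 210.6, 43.0, 48.0]), (0.47, [226.0, 266.1, 14.8, 73.7])]
stylus [(0.73, [226.9, 266.2, 13.6, 65.5])]
```

Run:
```python
import cv2,numpy as np
a=cv2.imread('pics/scene0.png')[110:300,110:360];b=cv2.imread('pics/side0.png')[80:270,160:350]
a=cv2.resize(a,None,fx=3,fy=3,interpolation=cv2.INTER_CUBIC);b=cv2.resize(b,None,fx=3,fy=3,interpolation=cv2.INTER_CUBIC)
for im,x0,y0 in((a,110,110),(b,160,80)):
    for k in range(0,im.shape[1],60):cv2.putText(im,str(x0+k//3),(k,10),0,.35,(0,0,255));cv2.line(im,(k,12),(k,18),(0,0,255))
    for k in range(0,im.shape[0],60):cv2.putText(im,str(y0+k//3),(0,k+4),0,.35,(0,0,255))
cv2.imwrite('pics/a1.png',a);cv2.imwrite('pics/b1.png',b)
```

```text
(no output)
```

View pics/a1.png

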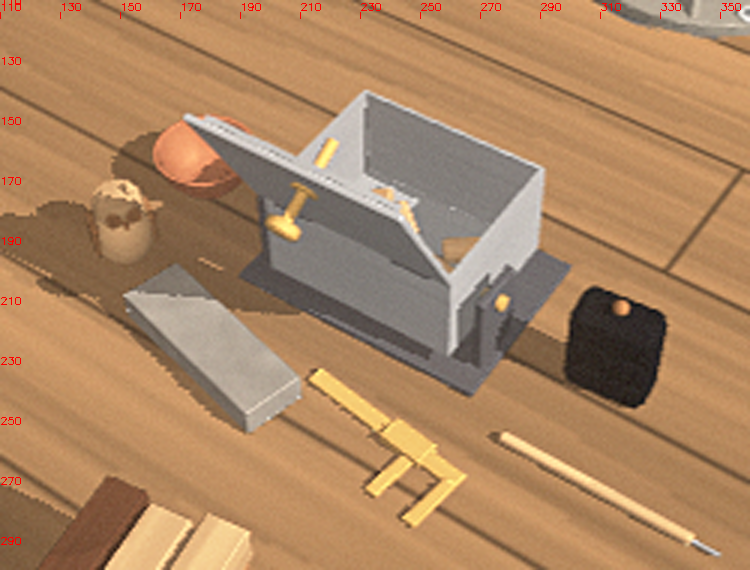

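View pics/b1.png

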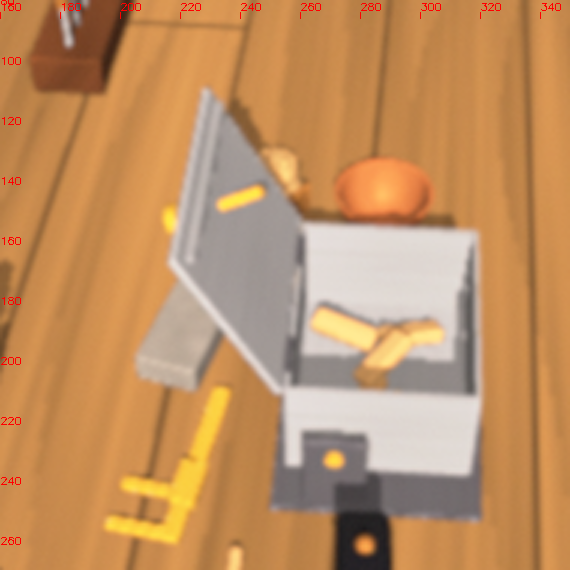

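The pictures show the bin with its lid leaning towards world +x (hinge near scene (260,202)). In scene the knob top is at about (205,186) and the free edge runs from (172,149) to (244,182). I'll fit the stand pose, lid angle and knob height from these corners.

```bash
cat > h.py <<'E'
import numpy as np,cv2
from scipy.optimize import least_squares
from plant import r, observe, imaging, job, models
def proj(c,P):
    p=imaging.camera_params(c);q=(np.asarray(P)-p['position'])@p['orientation']
    s=q[:,:2]/q[:,2:];s=s*(1+p['k1']*(s**2).sum(1,keepdims=True))
    return s*p['intrinsics'][0,0]+p['intrinsics'][:2,2]
def lidpt(th,s,y,n): # s along lid, n out of the hinge plane
    return [.065-s*np.cos(th)+n*np.sin(th),y,.105+s*np.sin(th)+n*np.cos(th)]
def world(v,P):
    c,s=np.cos(v[2]),np.sin(v[2]);P=np.atleast_2d(P)
    return P@np.array([[c,s,0],[-s,c,0],[0,0,1]])+[v[0],v[1],0]
E
python3 - <<'E'
from h import *
S=1;  # stand +y sign handled by yaw
def pts(v):
    th,pr=v[3],v[4]
    sc=[[-.065,-.08,.105],[-.065,.08,.105],[.075,.106,.006],[.075,-.106,.006],[-.075,.106,.006],lidpt(th,.136,-.084,.006),lidpt(th,.136,.084,.006),lidpt(th,.1,0,.006+pr)]
    sd=[[-.065,-.08,.105],[-.065,.08,.105],[.065,.08,.105],[.065,-.08,.105],[.075,.106,.006],[-.075,.106,.006],lidpt(th,.136,-.084,.003),lidpt(th,.136,.084,.003)]
    return sc,sd
SC=np.array([[231.7,140.7],[291,166],[266.7,241.7],[190,201.7],[300,199],[172.3,149],[244.3,181.7],[205,186]])
SD=np.array([[319.3,157.3],[319.3,212.3],[254.3,209.3],[261,154.3],[250,250],[320,253.3],[229,109.3],[217.3,167.3]])
def f(v):
    a,b=pts(v);return np.r_[proj("scene",world(v,a))-SC,proj("side",world(v,b))-SD].ravel()
s=least_squares(f,[.5,0,0,2.05,.03],loss='soft_l1')
print(s.x.round(4));print(f(s.x).reshape(-1,2).round(1).tolist())
np.save('v.npy',s.x)
v=s.x
print('knob shut',world(v,[lidpt(0,.1,0,.006+v[4])]),'edge',world(v,[lidpt(v[3],.136,0,.006)]),'hinge',world(v,[lidpt(0,0,0,0)]))
# bystanders, rough base positions by intersecting bbox-centre ray with a mid-height plane
for c,n,u,w,z in(("side","inro",280.5,273.5,.045),("side","owl",253.7,142,.033),("side","bowl",286.5,145,.02),("scene","whetstone",181,225,.012)):
    g=least_squares(lambda q:(proj(c,[[q[0],q[1],z]])-[u,w]).ravel(),[.5,0]);print(n,g.x.round(3))
E
```

```text
[0.5211 0.0101 0.029  2.024  0.0314]
[[-0.0, -1.4], [0.9, -0.5], [0.8, -0.8], [-0.5, -0.7], [0.9, -1.4], [-1.1, -1.2], [0.5, 0.6], [-0.7, -0.3], [-0.8, -0.0], [0.4, 1.6], [-0.5, 1.2], [-1.2, 0.3], [-1.0, -0.8], [0.1, -0.1], [-0.2, -0.6], [-0.1, 0.1]]
knob shut [[0.48607097 0.0090777  0.1423646 ]] edge [[0.65093842 0.01385496 0.22464627]] hinge [[0.58602901 0.01197412 0.105     ]]
inro [0.522 0.194]
owl [ 0.617 -0.188]
bowl [ 0.534 -0.198]
whetstone [ 0.669 -0.06 ]
```

```bash
cat >> h.py <<'E'
v=np.load('v.npy') if __import__('os').path.exists('v.npy') else None
def W(x,y,z): return world(v,[x,y,z])[0]
def R():
    c,s=np.cos(v[2]),np.sin(v[2]);k=R.k
    return np.array([[k*c,k*s,0],[k*s,-k*c,0],[0,0,-1.]])
R.k=1
def st(m=''):
    o=observe();print(m,round(o['t'],2),o['tool_pos'].round(4),np.round(o['force'],2))
E
python3 - <<'E'
from h import *
print(observe()['eef_rot'].round(2).tolist())
for k in(1,-1):
    R.k=k;print(k,[None if (q:=r.ik(W(*p),R())) is None else np.round(q,0).tolist() for p in((.165,-.045,.33),(.165,-.045,.19),(.05,-.045,.19),(-.035,0,.12))])
E
```

```text
[[0.91, 0.41, 0.0], [0.41, -0.91, 0.0], [0.0, -0.0, -1.0]]
1 [[7.0, 22.0, -14.0, 80.0, 5.0, 78.0, -95.0], [5.0, 27.0, -11.0, 90.0, 6.0, 63.0, -96.0], [10.0, 17.0, -15.0, 105.0, 5.0, 59.0, -96.0], [11.0, 14.0, -22.0, 119.0, 7.0, 48.0, -104.0]]
-1 [[22.0, 25.0, -36.0, 79.0, 15.0, 80.0, 78.0], [22.0, 31.0, -36.0, 89.0, 19.0, 67.0, 74.0], [28.0, 20.0, -38.0, 104.0, 14.0, 61.0, 76.0], [29.0, 18.0, -44.0, 118.0, 16.0, 50.0, 68.0]]
```

Run:
```python
from h import *
r.gripper_close();o=observe()
r.servo_line(o['tool_pos']+[0,0,.14],vel=.2);st('up')
r.move_to(W(.168,-.045,.34),R());st('over')
r.servo_line(W(.168,-.045,.19),vel=.12);st('down')
im=imaging.grab_frame("side");im2=imaging.grab_frame("scene")
cv2.imwrite('pics/c.png',np.hstack([cv2.resize(im[60:270,160:360],(400,420)),cv2.resize(im2[90:260,140:300],(395,420))]))
```

```text
up 3.27 [ 0.2755 -0.6157  0.3441] [-0.47  1.15 -0.37]
over 5.81 [ 0.6903 -0.0311  0.34  ] [0.3  0.42 0.15]
down 7.21 [ 0.6907 -0.03    0.1908] [-0.7  -0.4   0.61]
```

View pics/c.png

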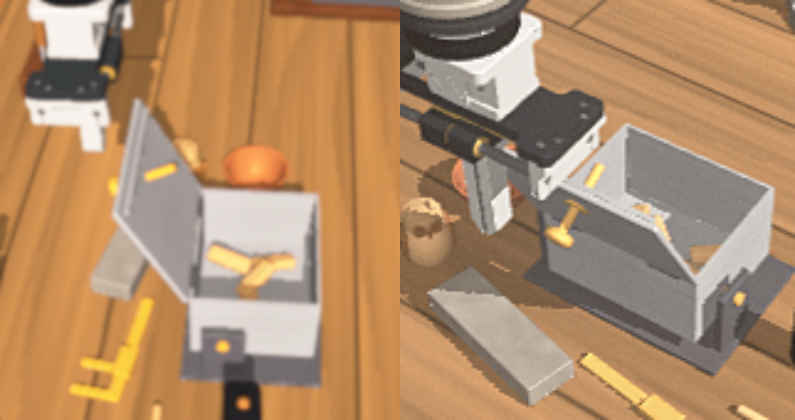

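Both views show the closed fingers behind the lid (side about (92,140) in the crop), about 45 mm to one side of the knob and clear of everything. Now I push.

Run:
```python
from h import *
h=False
for x in(.135,.105,.08,.062,.05):
    h=r.servo_line(W(x,-.045,.19),vel=.035,threshold=8);st((x,h))
    if h:break
if not h:
    r.servo_line(W(.15,-.045,.19),vel=.15);st('back')
im=imaging.grab_frame("side");im2=imaging.grab_frame("scene")
cv2.imwrite('pics/d.png',np.hstack([cv2.resize(im[60:270,160:360],(400,420)),cv2.resize(im2[90:260,140:300],(395,420))]))
```

```text
(0.135, False) 8.4 [ 0.6574 -0.031   0.19  ] [ 0.71 -0.34  0.43]
(0.105, False) 9.41 [ 0.6274 -0.0319  0.1899] [ 0.13 -0.22 -0.14]
(0.08, False) 10.28 [ 0.6024 -0.0326  0.19  ] [0.33 0.22 0.18]
(0.062, False) 10.94 [ 0.5843 -0.0331  0.1901] [0.44 0.46 0.9 ]
(0.05, False) 11.43 [ 0.5723 -0.0335  0.1901] [-1.06  0.93  0.15]
back 12.25 [ 0.6717 -0.0305  0.1898] [-0.56 -0.68 -0.92]
```

View pics/d.png

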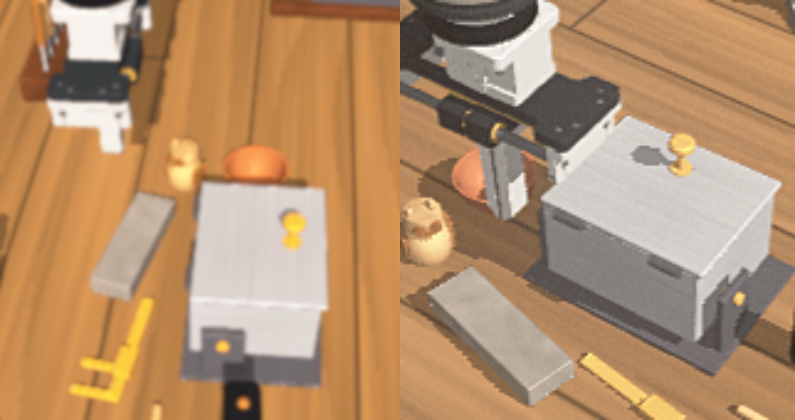

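The lid is shut. The knob stands at side crop (292,220) and scene crop (682,140), so I'll triangulate its top and move above it.

Run:
```python
from h import *
k=np.r_[W(-.035,0,0)[:2],.111+v[4]]
g=least_squares(lambda q:np.r_[proj("side",[q])-[306,169],proj("scene",[q])-[254.2,145.5]].ravel(),k)
print(k.round(4),g.x.round(4),g.fun.round(1))
p=k.copy();p[:2]=(k[:2]+g.x[:2])/2
o=observe()['tool_pos']
r.servo_line([o[0],o[1],.26],vel=.15)
r.servo_line([p[0],p[1],.22],frame=R(),vel=.15);st('above')
r.servo_line([p[0],p[1],k[2]+.02],vel=.1);st('near')
np.save('p.npy',np.r_[p[:2],k[2]])
im=imaging.grab_frame("side");im2=imaging.grab_frame("scene")
cv2.imwrite('pics/e.png',np.hstack([cv2.resize(im[100:220,250:370],(400,400)),cv2.resize(im2[90:210,190:310],(400,400))]))
```

```text
[0.4861 0.0091 0.1424] [0.4864 0.0097 0.1479] [ 0. -0.  0.  0.]
above 14.41 [0.4868 0.0093 0.22  ] [ 0.42 -0.05  0.05]
near 15.13 [0.4865 0.0095 0.1627] [-0.3  -0.02  1.16]
```

View pics/e.png

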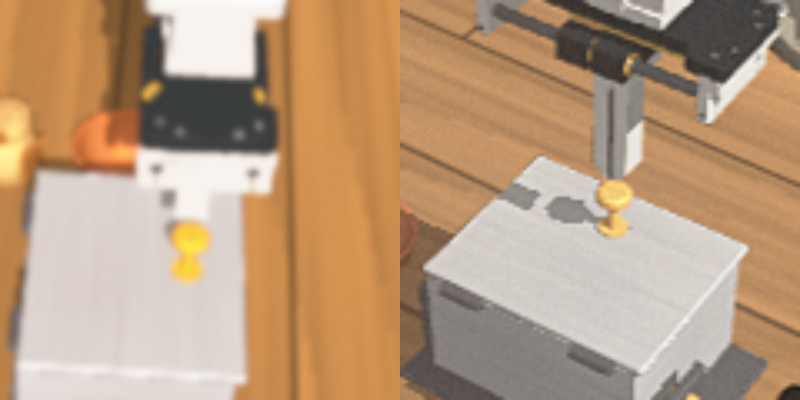

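The knob is directly under the fingertips in both views. I'll press slowly with a force guard.

Run:
```python
from h import *
p=np.load('p.npy')
def F(n=6):
    a=[]
    for _ in range(n): a.append(observe()['force'][2]);r.wait(.02)
    return np.mean(a)
f0=F();st('f0 %.2f'%f0)
h=r.servo_line([p[0],p[1],.114],vel=.008,threshold=9);f=F()-f0;st((h,round(f,2)))
if h:
    z=observe()['tool_pos'][2]
    for _ in range(10):
        if 11<f<14:break
        z-=np.clip((12.5-f)*.00015,-.0008,.0008)
        r.servo_line([p[0],p[1],z],vel=.008);f=F(4)-f0;print(round(z,5),round(f,2))
    r.wait(.6);print('mid',round(F()-f0,2));r.wait(.5);print('end',round(F()-f0,2));st()
```

```text
f0 -0.35 15.33 [0.4866 0.0094 0.163 ] [ 0.25 -0.14  0.09]
(True, np.float64(8.47)) 19.6 [0.486  0.0094 0.1237] [-3.34 -0.05  7.23]
0.12306 12.9
mid 13.23
end 12.43
 21.22 [0.486  0.0094 0.1233] [-4.42 -0.06 12.09]
```

Run:
```python
from h import *
p=np.load('p.npy')
r.servo_line([p[0],p[1],.135],vel=.03);r.servo_line([p[0],p[1],.32],vel=.15);st('up')
r.move_to([.40,-.35,.34],R());st('away')
im=imaging.grab_frame("side");im2=imaging.grab_frame("scene")
cv2.imwrite('pics/f.png',np.hstack([cv2.resize(im[80:280,170:370],(400,400)),cv2.resize(im2[110:300,130:320],(400,400))]))
```

```text
up 23.15 [0.4859 0.0093 0.3192] [-0.24 -0.03 -1.03]
away 24.53 [ 0.4008 -0.3489  0.3398] [-0.37 -0.55  0.72]
```

View pics/f.png

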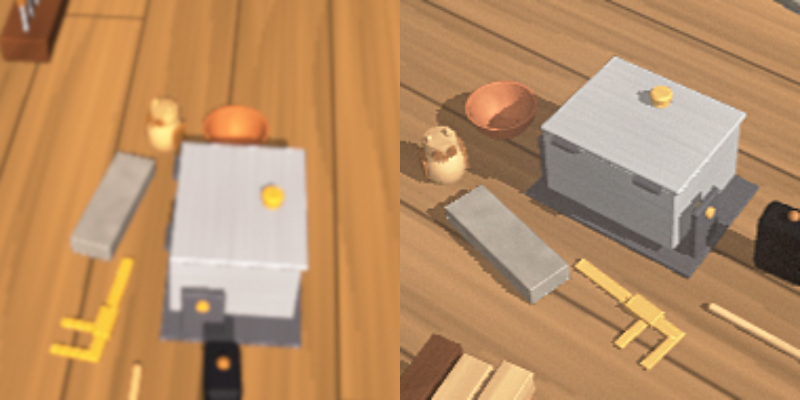

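The lid is shut, the knob is sunk low (scene crop (661,97)), and the other things haven't moved. I'm handing the job in.

```bash
python3 -c "
from plant import job
print(job.close_job())"
```

```text
the job is handed in; nothing more can be done
None
```

The job is handed in: the lid was eased past upright and dropped shut untouched, the knob was pressed until it bottomed and held at about 12–13 N for just over a second, then released, and the other things on the bench look unmoved.

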